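# Load and latch the flat chisel in the air hammer

## Task

Take the flat chisel out of the bit rack, lower it shank first into the nose of the air hammer and, pressing only lightly, turn it until its square shank drops into the hidden drive and its collar sits flush on the nose. Stop turning when it drops and never ram or wrench it; then let go and swing the latch fully over the collar. Leave the other two bits in the rack and the oil bottle standing where they are.

Things in the scene. Friction and masses are not known exactly. Their poses are not given: they have to be found in the camera images.
- chisel: the flat chisel, plain steel, the only one of three bits with a flat wedge blade; stands upright in the rack, blade up. Origin: centre of the underside of its round collar (44 mm across, 10 mm thick), z up along the chisel. Below the collar the shank, 20 mm square, 50 mm long, corners 28 mm across, flats square to x and y. 0.3 to 0.6 kg
- chisel_stem (a point): middle of the chisel's stem, the part to grip, 38 mm above the collar's underside: 18 mm square, 10 to 60 mm above that underside, flats square to the chisel's x and y as the shank's are. Above it the blade, 30 mm wide along y, thin along x, ends 83 mm up: grip the stem across x
- rack: fixed grey steel block 80 x 240 mm, 60 mm high, origin at the centre of its underside, long side along its y. Three through holes 32 mm across at y = -75, 0 and +75 mm; in each stands one bit, collar on the rack's top. Which bit stands in which hole varies; the bits may be turned a little in their holes
- point_bit: the pointed bit, with a round stem and a conical point, same shank and collar as the chisel, origin under its collar; to be left in the rack
- dome_bit: the blunt bit, with a round stem and a 32 mm wide round head, same shank and collar, origin under its collar; to be left in the rack
- oiler: white plastic oil bottle, 38 mm across, 110 mm high, standing near the hammer, origin under its base; to be left standing where it is
- nose (a point): centre of the top face of the hammer's nose, 120 mm above the bench, frame of the fixed hammer (z up). The nose is a 60 mm square steel block with an upright round throat 31.2 mm across, its mouth chamfered by 4 mm (about 39 mm wide). The chisel is home when its collar rests here: its origin then is at this point
- drive_top (a point): 25 mm down the throat: centre of the top of the drive, a steel block with a 22.4 mm square slot. The slot's angle is any, not measured (this frame is the hammer's): found by turning the shank on it, a quarter turn at most; play 7 degrees either way. Sprung: gives 9 mm downwards, 8 N at first, +1.2 N per mm, then solid. Aligned, it snaps up round the shank and the push vanishes. Stiff to turn
- latch_post (a point): the latch's upright black handle post, a round pin 14 mm thick, its foot 22 mm and its top 64 mm above the nose's top face; this point lies on its axis, 46 mm above the nose's top face and 45 mm from the pivot axis
- latch_pivot (a point): on the latch's upright pivot axis, 85 mm from the nose's axis along the hammer's y, 46 mm above the nose's top face; frame of the hammer. The latch is a flat steel bar, 18 mm wide, 13 to 22 mm above the nose's top (3 mm over a seated collar); the holding arm (68 mm) on one side of the pivot, the post on the other
- latch (a joint): latch angle in rad: 0 open (post on the hammer's -x side of the pivot, arm on the +x side), growing clockwise seen from above to the stop at 1.57, locked (post on the +y side, arm over the collar beside the stem). About 2.5 N at the post moves it; stays where left. Starts between 0 and 0.35; cannot close on a chisel that is not home
Not all that is in view belongs to the job. Leave any pink or red look-alike of the chisel alone.

How it is judged:
On the way:
1. the chisel's shank has dropped home, collar on the nose (within 3 mm), while the latch is still open (z of chisel in the frame of nose below 0.003 m and horizontal distance between chisel and nose below 0.004 m and angle between chisel's own z axis and vertical below 0.08 rad and value of joint latch below 0.6 rad), for 0.2 s.
At the end, for the whole second after the job is handed in: The chisel stands upright in the nose, within 4 mm of its axis, its collar within 3 mm of the nose's top; the latch is swung to at least 1.4 of its 1.57 rad; all at rest and released (z of chisel in the frame of nose below 0.003 m and horizontal distance between chisel and nose below 0.004 m and angle between chisel's own z axis and vertical below 0.08 rad and value of joint latch above 1.4 rad and linear speed of chisel below 0.02 m/s); the robot touches nothing.
It fails at once if the chisel is rammed or wrenched: more than 55 N between it and the hammer (contact force between chisel and hammer above 55 N).
It fails at once if another bit is pulled from the rack or moved by over 20 mm (distance of any of point_bit, dome_bit from where it was at the start of the episode above 0.02 m).
It fails at once if the oil bottle is knocked over or shoved by over 30 mm (distance of oiler from where it was at the start of the episode above 0.03 m or angle between oiler's own z axis and vertical above 0.4 rad).
It also fails if it takes over 72 s, if anything falls off the work surface, if the arm or the gripper's body presses on something with over 40 N, if the wrist force passes 120 N, or if a joint passes its speed limit or range.

## Robot

A 6-joint arm with a two-finger parallel gripper is mounted at the origin on the work surface. World frame = base frame: x ahead of the robot, y to its left, z up, the work surface at z = 0. Lengths are in m, angles in rad, forces in N, time in s.
With the tool pointing down it reaches from about 0.3 to 0.775 m from the base axis. Payload 14.6 kg.
Tool frame: the origin (TCP) lies at the very end of the fingers, on their centre line; the grasp point (between the pads) lies 19 mm behind it (ctrl.grasp_offset is the distance from the TCP to the grasp point, in m); y points along the fingers, z is the direction in which the jaws open and shut, and the axes are right-handed (so a half turn about y gives the same grasp; the last joint's range is limited). The gripper opens to 85 mm and grips with 20 to 120 N. Pads are 22 mm wide; open, the fingers measure 114 mm over their backs; the gripper's body (76 mm by 85 mm) begins 54 mm behind the grasp point. The pads swing forward as they close: fully open they stand 13 mm farther back than shut.
Start: joints at [1.21, 0.3, 1.521, -0, 1.321, -0.067], TCP at [0.159, 0.526, 0.231] pointing down, gripper open.
Joint ranges: [-3.03, 3.03], [-0.79, 2.21], [0.23, 2.52], [-1.04, 4.18], [0, 3.07], [-2.55, 2.55]. Speed limits (rad/s): [2.22, 2.22, 2.57, 3.14, 3.14, 3.14].

## Interface

Orientations are given as a unit quaternion [x, y, z, w].
In Python, from station import ctrl, vision, boxes_of, mark_of gives the robot as it stands.
- The arm moves only by the shell command python3 -m inch 'ROWS' [OPENING] [FORCE]. ROWS is JSON, a list of rows, each a list of 2 entries, a list of its own where there are three numbers: the shift along the tool's x, y, z in mm, then the turn about the tool's y in degrees. In form: [[[dx, dy, dz], yaw], ...]. A call has exactly 10 rows; each row is the pose to reach, as a shift and turn from the pose commanded when the call began, along the tool's axes at that moment; what a row does not reach only later rows make up. A row lasts 1/8 s, in which the tool goes at most 62.5 mm and 10.7 degrees, less where a joint would pass 70% of its speed; a pose out of reach is approached as far as the arm can. A call with a gripper value outside its range is refused whole. OPENING is the finger opening in mm, from 0 to 85.4, set as the call begins (- or left out, the last holds). The fingers move at their own pace and stop on an object; FORCE is the grip in N (left out, the last holds). Time passes only in rows, so rows that repeat a pose let the fingers close, or fill a call up. It gives the time, the measured TCP pose, the force and the opening at its end, in the units of the state.
- ctrl.state(): the state, without advancing time (a new reading comes with each control period).
- vision.read_camera(name): name is "scene" or "top" or "wrist"; returns the picture (420x560x3 uint8, blue, green, red); there is no depth.
- vision.camera_info(name): a dict with "K" (3x3 intrinsics, pixels), "view" (4x4, takes a point from world to camera coordinates). Camera axes: x right, y up, looking along -z (the intrinsics and any distortion apply to the point x, -y, -z); pixel columns grow to the right and rows downward; lengths in m; the calibration is good to about 2 mm. A picture is of the moment at which its call begins: read the wrist's pose just before it. camera_info takes no time and is no camera call; for the wrist camera it gives the pose at the moment of the call.
- ctrl.finish_job(): hands the job in, once; it reports no verdict.
Trained networks look in the newest picture that a camera, given by its name, has taken for a name from the list of things; names that differ only in an ending like _2 or _b are one class to them, and where a whole thing is asked for, a point or a joint stands for the part that bears it (a point fixed in the world has none). Each returns a list of dicts, best first, with "score" (0 to 1); they miss things now and then, are a little off and sometimes report something else, mostly with a low value. They report only what shows in the picture. A call takes as long as a camera call. They do not tell look-alikes from the thing itself.
- boxes_of(thing, camera): "at" ([row, column] as shares, 0 to 1, of the picture: columns of its width, rows of its height, amid what is visible of it).
- mark_of(thing, camera): "at" ([row, column] as shares, 0 to 1, of the picture: columns of its width, rows of its height: a listed point, or the origin of a listed thing).
The state is a dict: "time_s": time; "joint_positions": joint angles; "dq": joint speeds; "effort": joint torques, N m; "tool_pos": TCP position; "tcp_rot": TCP orientation; "wrist_force": force on the tool from outside, world axes, zero at the start; "ft_torque": the same for the moment, N m; "opening": opening from 0.0 (shut) to 1.0 (fully open).
Only numpy, scipy, OpenCV 4.12 (cv2) and the standard library are available. Lean on these libraries where they do the work, as an engineer would, in place of code of your own. Each camera call takes 0.05 s, during which the arm holds its last target. There are 200 camera calls.

## Working session

There is one attempt and no reset: what is moved stays moved. The work goes in short steps, Python scripts to look and compute and a shell command to move; the robot and the scene stay as the last step left them, time stands still between calls to the robot, and variables do not carry over. Pictures are saved under pics/ and viewed, about 8 in all and at most 12, crops included, and the job is handed in when it is done.

```bash
ls; mkdir -p pics; cat > h.py <<'E'
import numpy as np, cv2
from station import ctrl, vision, boxes_of, mark_of
from scipy.spatial.transform import Rotation as R
def proj(name,P):
    i=vision.camera_info(name);K=np.array(i["K"]);V=np.array(i["view"])
    p=V@np.append(P,1);q=K@np.array([p[0],-p[1],-p[2]]);return q[:2]/q[2]
def ray(name,at,info=None):
    i=info or vision.camera_info(name);K=np.array(i["K"]);V=np.array(i["view"])
    uv=np.array([at[1]*560,at[0]*420,1]);d=np.linalg.inv(K)@uv;d=np.array([d[0],-d[1],-d[2]])
    Rm=V[:3,:3];o=-Rm.T@V[:3,3];d=Rm.T@d;return o,d/np.linalg.norm(d)
def atz(name,at,z,info=None):
    o,d=ray(name,at,info);return o+d*(z-o[2])/d[2]
def tri(rs):
    A=np.zeros((3,3));b=np.zeros(3)
    for o,d in rs:
        M=np.eye(3)-np.outer(d,d);A+=M;b+=M@o
    return np.linalg.solve(A,b)
E
python3 - <<'E'
from h import *
np.set_printoptions(precision=4,suppress=True)
ims=[]
for c in("scene","top"):
    im=vision.read_camera(c);cv2.imwrite(f"pics/{c}0.png",im);print(c,vision.camera_info(c))
    for t in("chisel","chisel_stem","rack","point_bit","dome_bit","oiler","nose","latch_post","latch_pivot"):
        print(t,[(np.round([d["at"][1]*560,d["at"][0]*420]).tolist(),round(d["score"],2)) for d in mark_of(t,c)][:4])
print(ctrl.state())
E
```

```text
pics
scene {'K': array([[383.2074,   0.    , 278.0066],
       [  0.    , 383.2074, 212.2745],
       [  0.    ,   0.    ,   1.    ]]), 'view': array([[ 0.3901,  0.9207,  0.0141, -0.1876],
       [-0.7386,  0.3038,  0.6018,  0.38  ],
       [ 0.5498, -0.2452,  0.7985, -1.1412],
       [ 0.    ,  0.    ,  0.    ,  1.    ]])}
chisel [([256.0, 294.0], 0.75), ([259.0, 189.0], 0.63), ([226.0, 228.0], 0.57)]
chisel_stem [([261.0, 174.0], 0.94), ([254.0, 287.0], 0.82)]
rack [([195.0, 260.0], 0.89), ([334.0, 237.0], 0.47), ([337.0, 154.0], 0.43)]
point_bit [([189.0, 245.0], 0.56)]
dome_bit [([156.0, 264.0], 0.96), ([338.0, 153.0], 0.37)]
oiler [([333.0, 240.0], 0.67), ([376.0, 120.0], 0.19)]
nose [([337.0, 155.0], 0.97)]
latch_post [([361.0, 112.0], 0.59)]
latch_pivot [([372.0, 120.0], 0.89), ([333.0, 239.0], 0.73), ([154.0, 266.0], 0.51)]
top {'K': array([[497.1848,   0.    , 280.8466],
       [  0.    , 497.1848, 214.0576],
       [  0.    ,   0.    ,   1.    ]]), 'view': array([[-0.0012, -0.9996,  0.0285, -0.0515],
       [ 0.9986,  0.0004,  0.0531, -0.585 ],
       [-0.0531,  0.0285,  0.
[... 284 characters left out ...]
nt_bit [([352.0, 225.0], 0.69), ([383.0, 220.0], 0.49)]
dome_bit [([383.0, 218.0], 0.73)]
oiler [([233.0, 198.0], 0.72)]
nose [([199.0, 254.0], 0.81)]
latch_post [([158.0, 280.0], 0.97)]
latch_pivot [([158.0, 256.0], 0.6)]
{'time_s': 1.0, 'joint_positions': array([ 1.2104,  0.2999,  1.521 , -0.    ,  1.3207, -0.0666]), 'dq': array([ 0.0009,  0.001 , -0.0004,  0.0004, -0.0007,  0.0004]), 'effort': array([ -0.0001, -54.3357, -36.1981,  -0.0001,   0.0006,  -0.    ]), 'tool_pos': array([0.1593, 0.5264, 0.2313]), 'tcp_rot': array([-0.6995,  0.1035, -0.1035,  0.6995]), 'wrist_force': array([-0.4424,  0.0653, -0.7744]), 'ft_torque': array([-0.0253, -0.0086,  0.    ]), 'opening': 1.0007934920562798}
```

```bash
python3 - <<'E'
from h import *
a=cv2.imread("pics/scene0.png")[90:320,120:420];b=cv2.imread("pics/top0.png")[130:330,120:420]
a=cv2.resize(a,None,fx=1.33,fy=1.33);b=cv2.resize(b,None,fx=1.33,fy=1.33)
w=np.vstack([a,b]);w=cv2.resize(w,None,fx=1.04,fy=1.04);cv2.imwrite("pics/c0.png",w)
a=cv2.imread("pics/scene0.png");b=cv2.imread("pics/top0.png")
cv2.imwrite("pics/ab.png",np.hstack([cv2.resize(a[90:320,130:400],(400,341)),cv2.resize(b[130:330,130:400],(400,296))[:,:] if 0 else cv2.copyMakeBorder(cv2.resize(b[130:330,130:400],(400,296)),0,45,0,0,0)]))
E
```

```text
(no output)
```

View pics/ab.png

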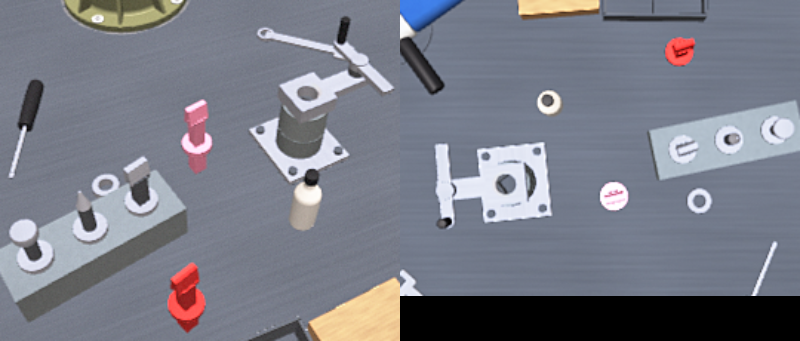

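Candidates (scene pixels): bare-steel wedge in the rack's right hole (224,212), which is the one; the pink one at (263,185) and the red one at (256,292) are decoys. Point bit (188,240) and dome bit (154,255) are the others in the rack.

```bash
python3 - <<'E'
from h import *
np.set_printoptions(precision=4,suppress=True)
S=lambda c,u,v:ray(c,(v/420,u/560))
for n,s,t,z in [("collar",(226,228),(321,229),.06),("stem",(224,214),(320,227),.098),("nose",(337,155),(199,254),.12),("post",(361,112),(158,280),.166),("pivot",(372,120),(158,256),.166),("oiler",(333,240),(233,198),0),("dome",(156,264),(383,219),.06),("point",(189,245),(352,225),.06)]:
    a=S("scene",*s);b=S("top",*t);print(n,tri([a,b]),atz("scene",(s[1]/420,s[0]/560),z),atz("top",(t[1]/420,t[0]/560),z))
s=ctrl.state();r=R.from_quat(s["tcp_rot"]).as_matrix();print(r)
vi=vision.camera_info("wrist")["view"];V=np.array(vi);o=-V[:3,:3].T@V[:3,3];print("cam in tool",r.T@(o-s["tool_pos"]),r.T@V[:3,:3].T)
a=cv2.imread("pics/top0.png")[195:250,295:400];cv2.imwrite("pics/t1.png",cv2.resize(a,None,fx=7,fy=7,interpolation=cv2.INTER_CUBIC))
E
```

```text
collar [ 0.548  -0.1429  0.0617] [ 0.5476 -0.1409  0.06  ] [ 0.5474 -0.145   0.06  ]
stem [ 0.5503 -0.1391  0.1087] [ 0.5416 -0.1392  0.098 ] [ 0.5511 -0.1385  0.098 ]
nose [0.4899 0.1331 0.1061] [0.5011 0.1233 0.12  ] [0.4909 0.1324 0.12  ]
post [0.4363 0.2127 0.1567] [0.4454 0.2039 0.166 ] [0.4377 0.2118 0.166 ]
pivot [0.4866 0.2077 0.1749] [0.4766 0.212  0.166 ] [0.4881 0.2124 0.166 ]
oiler [0.6249 0.0654 0.0051] [ 0.6221  0.0673 -0.    ] [0.6255 0.066  0.    ]
dome [ 0.5718 -0.2893  0.0565] [ 0.5752 -0.2854  0.06  ] [ 0.571  -0.2921  0.06  ]
point [ 0.5569 -0.2186  0.058 ] [ 0.5582 -0.2186  0.06  ] [ 0.5568 -0.2183  0.06  ]
[[ 0.9572  0.      0.2896]
 [-0.2896  0.      0.9572]
 [ 0.     -1.      0.    ]]
cam in tool [-0.08   -0.1423 -0.0011] [[-0.0001 -0.9495 -0.3137]
 [-0.0002  0.3137 -0.9495]
 [ 1.     -0.0001 -0.0002]]
```

View pics/t1.png

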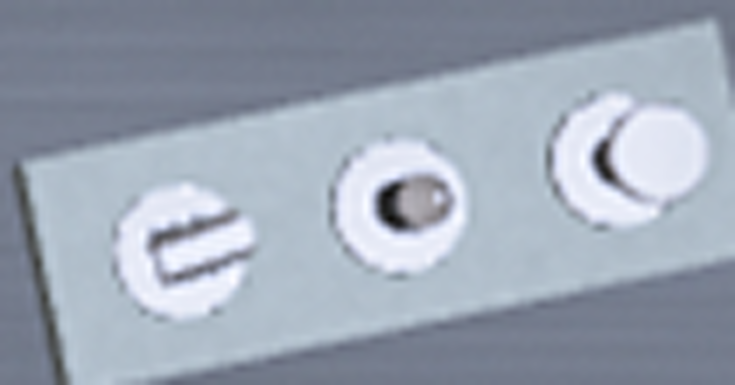

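```bash
python3 -m inch '[[[20,0,-18],2],[[60,0,-56],6],[[103,0,-97],11],[[147,0,-138],16],[[191,0,-179],22],[[235,0,-220],28],[[279,0,-261],34],[[323,0,-302],40],[[367,0,-343],46],[[411,0,-385],52]]' 85 && python3 -m inch '[[[40,5,-37],2],[[80,10,-75],4],[[115,15,-108],5],[[140,18,-131],6],[[153,20,-143],6],[[153,20,-143],6],[[153,20,-143],6],[[153,20,-143],6],[[153,20,-143],6],[[153,20,-143],6]]'
```

```text
time_s: 2.25
tool_pos: [0.4419, 0.037, 0.2316]
tcp_rot: [-0.582, 0.4, -0.401, 0.583]
wrist_force: [1.0, 1.0, -0.4]
opening: 0.993
time_s: 3.5
tool_pos: [0.3632, -0.1552, 0.2113]
tcp_rot: [-0.562, 0.429, -0.43, 0.562]
wrist_force: [0.1, 0.1, 0.4]
opening: 0.993
```

```bash
cat >> h.py <<'E'
def plan(P,yaw=None,verbose=1):
    s=ctrl.state();r=R.from_quat(s["tcp_rot"]).as_matrix();zy=np.degrees(np.arctan2(r[1,2],r[0,2]))
    print("tool",np.round(s["tool_pos"],4),"zyaw",round(zy,1),"tilt y",np.round(r[:,1],3),"shift mm",np.round(1000*r.T@(np.array(P)-s["tool_pos"]),1),"turn",None if yaw is None else round((zy-yaw+90)%180-90,1),"J",np.round(s["joint_positions"],2),"F",np.round(s["wrist_force"],1),"t",round(s["time_s"],2))
E
python3 -c "
from h import *
plan([.5455,-.143,.205],15.5)"
```

```text
tool [ 0.3632 -0.1552  0.2113] zyaw 15.2 tilt y [ 0. -0. -1.] shift mm [ 36.    6.3 179.1] turn -0.3 J [-0.5  -0.03  1.95 -0.    1.23 -0.76] F [0.1 0.1 0.4] t 3.5
```

```bash
python3 -m inch '[[[6,1,30],0],[[14,3,70],0],[[22,5,110],0],[[30,6,150],0],[[34,6,170],0],[[36,6,179],0],[[36,6,179],0],[[36,6,179],0],[[36,6,179],0],[[36,6,179],0]]' && python3 - <<'E'
from h import *
np.set_printoptions(precision=4,suppress=True)
info=vision.camera_info("wrist");im=vision.read_camera("wrist");cv2.imwrite("pics/w1.png",im)
for t,z in(("chisel",.06),("chisel_stem",.098),("point_bit",.06)):
    for d in mark_of(t,"wrist")[:3]:print(t,[d["at"][1]*560,d["at"][0]*420],d["score"],atz("wrist",d["at"],z,info))
plan([.5455,-.143,.079],15.5)
E
```

```text
time_s: 4.75
tool_pos: [0.545, -0.1434, 0.2055]
tcp_rot: [-0.562, 0.43, -0.43, 0.562]
wrist_force: [0.9, -0.1, -0.3]
opening: 0.994
chisel [277.816, 190.512] 0.96 [ 0.5419 -0.1412  0.06  ]
chisel [221.70399999999998, 26.796] 0.88 [ 0.4736 -0.0376  0.06  ]
chisel [457.912, 234.906] 0.84 [ 0.6957 -0.1389  0.06  ]
chisel_stem [479.08000000000004, 250.90800000000002] 0.98 [ 0.693 -0.137  0.098]
chisel_stem [280.896, 207.48] 0.8 [ 0.5448 -0.1427  0.098 ]
chisel_stem [209.77599999999998, 9.702] 0.56 [ 0.4714 -0.0343  0.098 ]
point_bit [270.088, 274.008] 0.61 [ 0.5547 -0.2144  0.06  ]
tool [ 0.5452 -0.1433  0.2053] zyaw 15.2 tilt y [ 0.  0. -1.] shift mm [ -0.3 126.3   0.4] turn -0.3 J [-0.32  0.35  1.51  0.    1.28 -0.59] F [-0.6 -0.5 -0. ] t 4.95
```

View pics/w1.png

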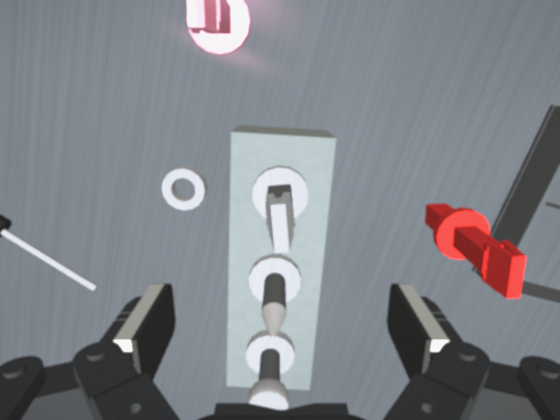

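The wrist view shows the steel wedge bit at (280,195) standing between the fingers, centred at about column 280. The pink decoy at (218,25) and the red one at (465,240) are well clear.

```bash
python3 -m inch '[[[0,15,0],0],[[0,45,0],0],[[0,75,0],0],[[0,100,0],0],[[0,115,0],0],[[0,122,0],0],[[0,125,0],0],[[0,125,0],0],[[0,125,0],0],[[0,125,0],0]]' 50 && python3 -m inch '[[[0,0,0],0],[[0,0,0],0],[[0,0,0],0],[[0,0,0],0],[[0,0,0],0],[[0,0,0],0],[[0,0,0],0],[[0,0,0],0],[[0,0,0],0],[[0,0,0],0]]' 5 60 && python3 -c "
from h import *
plan([.5455,-.143,.24],15)"
```

```text
time_s: 6.2
tool_pos: [0.5454, -0.1434, 0.0807]
tcp_rot: [-0.562, 0.429, -0.43, 0.562]
wrist_force: [-0.1, 0.2, -0.3]
opening: 0.585
time_s: 7.45
tool_pos: [0.5453, -0.1433, 0.0804]
tcp_rot: [-0.562, 0.43, -0.43, 0.562]
wrist_force: [-2.9, -0.6, 4.7]
opening: 0.203
tool [ 0.5453 -0.1433  0.0804] zyaw 15.2 tilt y [ 0. -0. -1.] shift mm [  -0.3 -159.6    0.3] turn 0.2 J [-0.32  0.5   1.62 -0.    1.02 -0.59] F [-2.9 -0.6  4.7] t 7.45
```

```bash
python3 -m inch '[[[0,-10,0],0],[[0,-35,0],0],[[0,-70,0],0],[[0,-105,0],0],[[0,-135,0],0],[[0,-150,0],0],[[-20,-150,2],0],[[-55,-150,6],0],[[-95,-150,10],0],[[-130,-150,13],0]]' && python3 -m inch '[[[-35,0,3],0],[[-60,0,6],0],[[-80,0,8],0],[[-90,0,9],0],[[-95,0,10],0],[[-95,0,10],0],[[-95,0,10],0],[[-95,0,10],0],[[-95,0,10],0],[[-95,0,10],0]]' && python3 - <<'E'
from h import *
np.set_printoptions(precision=4,suppress=True)
plan([.49,.13,.23],15.2)
info=vision.camera_info("wrist");im=vision.read_camera("wrist");cv2.imwrite("pics/w2.png",im)
for t,z in(("nose",.12),("latch_post",.166),("latch_pivot",.166),("chisel",.21),("oiler",0)):
    for d in mark_of(t,"wrist")[:3]:print(t,[d["at"][1]*560,d["at"][0]*420],d["score"],atz("wrist",d["at"],z,info))
E
```

```text
time_s: 8.7
tool_pos: [0.5226, -0.0123, 0.2288]
tcp_rot: [0.562, -0.43, 0.429, -0.561]
wrist_force: [0.8, 0.6, -3.5]
opening: 0.2
time_s: 9.95
tool_pos: [0.5086, 0.0797, 0.2303]
tcp_rot: [-0.562, 0.43, -0.43, 0.562]
wrist_force: [-0.4, 0.5, -5.0]
opening: 0.203
tool [0.5086 0.0797 0.2303] zyaw 15.2 tilt y [ 0. -0. -1.] shift mm [-53.4   0.3  -4.8] turn -0.0 J [ 0.08  0.22  1.62 -0.    1.3  -0.18] F [-0.4  0.5 -5. ] t 9.95
nose [273.28, 132.384] 0.9 [0.49   0.1288 0.12  ]
chisel [212.072, 286.104] 0.9 [0.4791 0.0591 0.21  ]
chisel [278.824, 257.082] 0.61 [0.5067 0.0827 0.21  ]
oiler [380.29600000000005, 213.61200000000002] 0.96 [0.6212 0.064  0.    ]
```

View pics/w2.png

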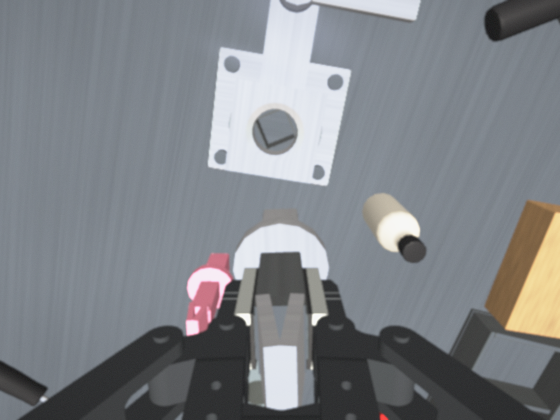

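```bash
python3 - <<'E'
from h import *
im=cv2.imread("pics/w2.png");out=[]
for z in(.12,.095):
    c=np.array([.490,.129]);h=.032
    Q=[(c[0]+h,c[1]+h),(c[0]+h,c[1]-h),(c[0]-h,c[1]-h),(c[0]-h,c[1]+h)]  # up=+x,right=-y
    src=np.float32([proj("wrist",[*q,z]) for q in Q]);M=cv2.getPerspectiveTransform(src,np.float32([[0,0],[384,0],[384,384],[0,384]]))
    o=cv2.warpPerspective(im,M,(384,384),flags=cv2.INTER_CUBIC);cv2.drawMarker(o,(192,192),(0,0,255));
    cv2.circle(o,(192,192),int(.0156*6000) if z==.12 else 67,(0,255,0),1);out.append(o)
cv2.imwrite("pics/rect.png",np.hstack(out))
E
```

```text
(no output)
```

View pics/rect.png

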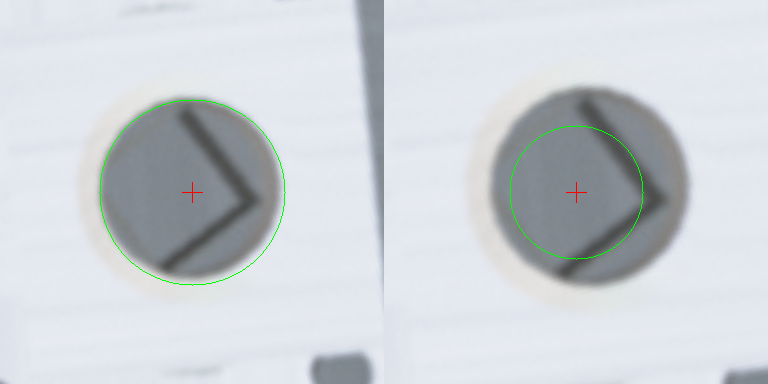

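```bash
python3 - <<'E'
from h import *
im=cv2.imread("pics/w2.png");s=ctrl.state();r=R.from_quat(s["tcp_rot"]).as_matrix()
crop=im
big=cv2.resize(im[190:310,210:350],None,fx=5,fy=5,interpolation=cv2.INTER_CUBIC)
for off,col in((0,(0,255,0)),(-3,(0,0,255))):
  for zz in(.2100,.2200):
    c=s["tool_pos"].copy();c[2]=zz
    pts=np.array([proj("wrist",c+r[:,0]*(off/1e3+.022*np.cos(a))+r[:,2]*.022*np.sin(a)) for a in np.linspace(0,6.283,90)])
    print(off,zz,pts[:,1].min(),pts[:,0].min(),pts[:,0].max())
    if zz==.22: cv2.polylines(big,[np.int32((pts-[209.5,189.5])*5)],True,col,1)
cv2.imwrite("pics/col.png",big)
E
```

```text
0 0.21 220.32231070447665 235.242620807703 326.9666217018958
0 0.22 227.94886826479973 232.69700256836674 329.5619963726838
-3 0.21 214.15764158772225 235.00271747000625 327.21126080519764
-3 0.22 221.4670243967553 232.42937059131947 329.83490479652124
```

View pics/col.png

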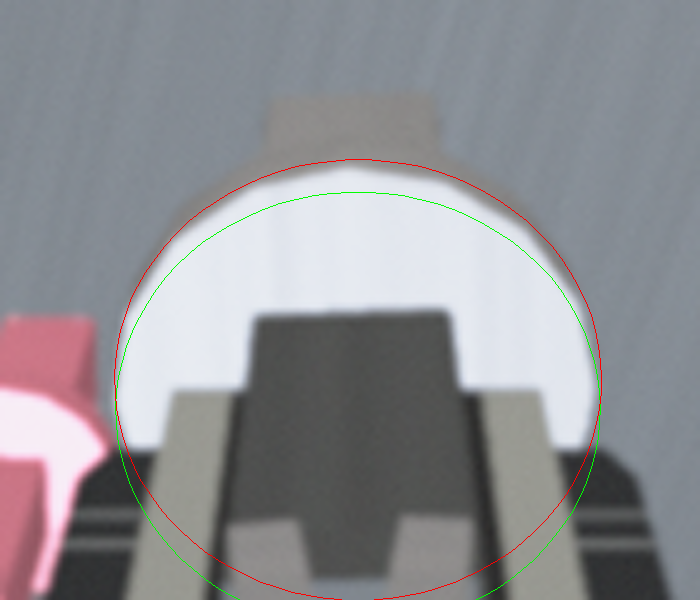

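```bash
python3 -c "
from h import *
plan([.4921,.1275,.203],37)"
```

```text
tool [0.5086 0.0799 0.2303] zyaw 15.2 tilt y [-0.  0. -1.] shift mm [-50.3  27.3  -3.4] turn -21.8 J [ 0.08  0.22  1.62  0.    1.3  -0.18] F [ 0.1  0.5 -4.9] t 10.25
```

```bash
python3 -m inch '[[[-10,0,-1],-4],[[-25,0,-2],-10],[[-40,0,-3],-16],[[-48,0,-3],-20],[[-50,0,-3],-22],[[-50,10,-3],-22],[[-50,20,-3],-22],[[-50,27,-3],-22],[[-50,27,-3],-22],[[-50,27,-3],-22]]' && python3 - <<'E'
from h import *
plan([.4921,.1275,.153],37)
im=vision.read_camera("wrist");cv2.imwrite("pics/w3.png",im)
s=ctrl.state();r=R.from_quat(s["tcp_rot"]).as_matrix()
def circ(c,rad,col):
    pts=np.array([proj("wrist",np.array(c)+[rad*np.cos(a),rad*np.sin(a),0]) for a in np.linspace(0,6.283,90)])
    cv2.polylines(big,[np.int32((pts-[169.5,79.5])*3.3)],True,col,1)
big=cv2.resize(im[80:260,170:390],None,fx=3.3,fy=3.3,interpolation=cv2.INTER_CUBIC)
circ([.4908,.1293,.12],.0196,(0,200,0))
c=s["tool_pos"]-r[:,0]*.0022;c[2]=s["tool_pos"][2]-.0104;circ(c,.022,(0,0,255))
for sx in(-1,1):
    pts=[proj("wrist",np.array([.4908,.1293,.12])+.03*np.array([a,b,0])) for a,b in((1,1),(1,-1),(-1,-1),(-1,1))]
cv2.imwrite("pics/w3c.png",big)
E
```

```text
time_s: 11.5
tool_pos: [0.4928, 0.1273, 0.2035]
tcp_rot: [-0.633, 0.315, -0.315, 0.633]
wrist_force: [-0.5, 0.8, -4.4]
opening: 0.201
tool [0.4928 0.1273 0.2035] zyaw 37.2 tilt y [ 0.  0. -1.] shift mm [-0.6 50.5 -0.4] turn 0.2 J [ 0.18  0.23  1.67 -0.    1.24 -0.47] F [-0.5  0.8 -4.4] t 11.5
```

View pics/w3c.png

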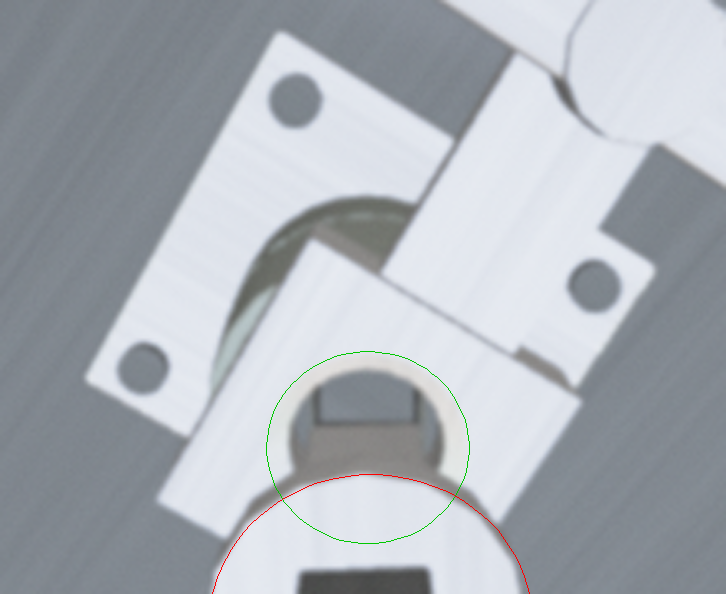

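Slot walls and shank edges look parallel in the picture (slot about columns 318–415, shank 310–425), and throat and shank are centred on column ~367. I'm lowering gently.

```bash
python3 -m inch '[[[-0.5,4,-0.4],0],[[-0.5,9,-0.4],0],[[-0.5,14,-0.4],0],[[-0.5,18,-0.4],0],[[-0.5,22,-0.4],0],[[-0.5,26,-0.4],0],[[-0.5,29,-0.4],0],[[-0.5,32,-0.4],0],[[-0.5,34,-0.4],0],[[-0.5,34,-0.4],0]]'
```

```text
time_s: 12.8
tool_pos: [0.492, 0.1275, 0.1692]
tcp_rot: [0.633, -0.315, 0.315, -0.633]
wrist_force: [-0.2, 0.1, -4.5]
opening: 0.203
```

```bash
python3 -m inch '[[[0,1,0],0],[[0,2,0],0],[[0,3,0],0],[[0,4,0],0],[[0,5,0],0],[[0,6,0],0],[[0,7,0],0],[[0,8,0],0],[[0,8,0],0],[[0,8,0],0]]'
```

```text
time_s: 14.05
tool_pos: [0.492, 0.1275, 0.1613]
tcp_rot: [-0.633, 0.315, -0.315, 0.633]
wrist_force: [-0.8, -0.6, -4.5]
opening: 0.202
```

```bash
python3 -m inch '[[[0,2,0],0],[[0,4,0],0],[[0,6,0],0],[[0,8,0],0],[[0,10,0],0],[[0,12,0],0],[[0,14,0],0],[[0,15,0],0],[[0,16,0],0],[[0,16,0],0]]'
```

```text
time_s: 15.3
tool_pos: [0.492, 0.1275, 0.1452]
tcp_rot: [0.633, -0.315, 0.315, -0.633]
wrist_force: [0.1, 0.4, -5.4]
opening: 0.205
```

Free so far, about 5 mm from home. The last stretch goes slowly.

```bash
python3 -m inch '[[[0,0.5,0],0],[[0,1,0],0],[[0,1.5,0],0],[[0,2,0],0],[[0,2.5,0],0],[[0,3,0],0],[[0,3.4,0],0],[[0,3.7,0],0],[[0,4,0],0],[[0,4,0],0]]'
```

```text
time_s: 16.55
tool_pos: [0.492, 0.1275, 0.1413]
tcp_rot: [0.633, -0.315, 0.315, -0.633]
wrist_force: [-0.5, -0.9, -4.0]
opening: 0.201
```

```bash
python3 -m inch '[[[0,0.4,0],0],[[0,0.8,0],0],[[0,0.8,0],0],[[0,0.8,0],0],[[0,0.8,0],0],[[0,0.8,0],0],[[0,0.8,0],0],[[0,0.8,0],0],[[0,0.8,0],0],[[0,0.8,0],0]]' && python3 -m inch '[[[0,0,0],0],[[0,0,0],0],[[0,0,0],0],[[0,0,0],0],[[0,0,0],0],[[0,0,0],0],[[0,0,0],0],[[0,0,0],0],[[0,0,0],0],[[0,0,0],0]]' 32 20 && python3 -m inch '[[[0,-5,0],0],[[0,-15,0],0],[[0,-30,0],0],[[0,-45,0],0],[[0,-60,0],0],[[0,-75,0],0],[[0,-85,0],0],[[0,-90,0],0],[[0,-90,0],0],[[0,-90,0],0]]' && python3 - <<'E'
from h import *
np.set_printoptions(precision=4,suppress=True)
plan([.44,.18,.23])
ims=[]
for c in("scene","wrist"):
    info=vision.camera_info(c);im=vision.read_camera(c);ims.append(im)
    for t,z in(("chisel",.12),("chisel_stem",.158),("nose",.12),("latch_post",.166),("latch_pivot",.166)):
        print(c,t,[(np.round([d["at"][1]*560,d["at"][0]*420]),round(d["score"],2),atz(c,d["at"],z,info)) for d in mark_of(t,c)[:3]])
top=vision.read_camera("top")
for t,z in(("latch_post",.166),("latch_pivot",.166)):print("top",t,[(np.round([d["at"][1]*560,d["at"][0]*420]),round(d["score"],2),atz("top",d["at"],z)) for d in mark_of(t,"top")[:3]])
a=cv2.resize(ims[0][60:210,280:420],(420,450),interpolation=cv2.INTER_CUBIC);b=cv2.resize(ims[1],(373,280));b=cv2.copyMakeBorder(b,0,170,0,0,0)
cv2.imwrite("pics/v4.png",np.hstack([a,b]))
E
```

```text
time_s: 17.8
tool_pos: [0.492, 0.1275, 0.1405]
tcp_rot: [0.633, -0.315, 0.315, -0.633]
wrist_force: [0.2, 0.2, -3.9]
opening: 0.204
time_s: 19.05
tool_pos: [0.492, 0.1275, 0.1405]
tcp_rot: [0.633, -0.315, 0.315, -0.633]
wrist_force: [0.8, -0.4, -0.0]
opening: 0.38
time_s: 20.3
tool_pos: [0.4918, 0.1274, 0.23]
tcp_rot: [0.633, -0.315, 0.314, -0.633]
wrist_force: [-0.3, -0.8, -0.3]
opening: 0.372
tool [0.4918 0.1274 0.23  ] zyaw 37.2 tilt y [-0.001 -0.    -1.   ] shift mm [-73.2   0.   -9.5] turn None J [ 0.18  0.21  1.64 -0.    1.3  -0.47] F [-0.3 -0.8 -0.3] t 20.3
scene chisel [(array([262., 189.]), 0.92, array([ 0.528 , -0.0554,  0.12  ])), (array([338., 152.]), 0.88, array([0.493 , 0.1299, 0.12  ])), (array([254., 299.]), 0.74, array([ 0.7347, -0.1511,  0.12  ]))]
scene chisel_stem [(array([260., 173.]), 0.89, array([ 0.5217, -0.0572,  0.158 ])), (array([255., 286.]), 0.65, array([ 0.7327, -0.1466,  0.158 ])), (array([156., 266.]), 0.61, array([ 0.6424, -0.2759,  0.158 ]))]
scene nose [(array([337., 154.]), 0.92, array([0.4982, 0.1249, 0.12  ]))]
scene latch_post [(array([361., 110.]), 0.59, array([0.4392, 0.2083, 0.166 ]))]
scene latch_pivot [(array([375., 123.]), 0.73, array([0.487, 0.214, 0.166]))]
wrist chisel [(array([281., 204.]), 0.85, array([0.4901, 0.1296, 0.12  ])), (array([163., 299.]), 0.71, array([0.4641, 0.0131, 0.12  ]))]
wrist chisel_stem [(array([154., 318.]), 0.97, array([0.4638, 0.0237, 0.158 ])), (array([280., 224.]), 0.95, array([0.4899, 0.128 , 0.158 ])), (array([277., 205.]), 0.33, array([0.4816, 0.1368, 0.158 ]))]
wrist nose []
wrist latch_post [(array([292.,  50.]), 0.95, array([0.4363, 0.2092, 0.166 ]))]
wrist latch_pivot [(array([364.,  97.]), 0.61, array([0.4808, 0.214 , 0.166 ]))]
top latch_post []
top latch_pivot []
```

View pics/v4.png

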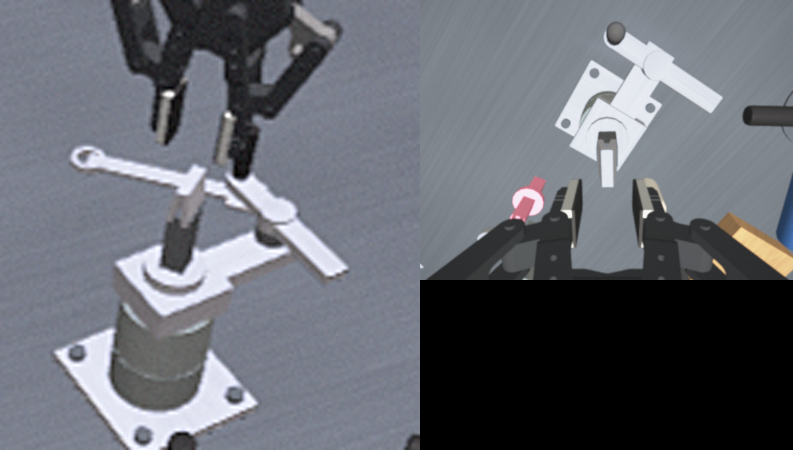

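Chisel is seated: collar flat on the nose in the scene view (collar at crop (175,275)), and the wrist mark gives (.490,.130), which is the nose centre. Next I cage the latch post.

```bash
python3 -c "
from h import *
plan([.4375,.210,.23],90)"
```

```text
tool [0.492  0.1275 0.2305] zyaw 37.2 tilt y [ 0.  0. -1.] shift mm [-98.7   0.5   6.4] turn -52.8 J [ 0.18  0.21  1.64 -0.    1.3  -0.47] F [-1.  -0.  -0.4] t 21.05
```

```bash
python3 -m inch '[[[-10,0,1],-6],[[-30,0,2],-14],[[-50,0,4],-23],[[-70,0,5],-32],[[-85,0,6],-41],[[-95,0,6],-49],[[-99,0,6],-53],[[-99,0,6],-53],[[-99,0,6],-53],[[-99,0,6],-53]]' 34 && python3 - <<'E'
from h import *
np.set_printoptions(precision=4,suppress=True)
plan([.4375,.210,.15],90)
info=vision.camera_info("wrist");im=vision.read_camera("wrist");cv2.imwrite("pics/w5.png",im)
for t,z in(("latch_post",.166),("latch_pivot",.166)):
    print(t,[(np.round([d["at"][1]*560,d["at"][0]*420]),round(d["score"],2),atz("wrist",d["at"],z,info)) for d in mark_of(t,"wrist")[:3]])
E
```

```text
time_s: 22.3
tool_pos: [0.4371, 0.2098, 0.2305]
tcp_rot: [0.707, 0.001, -0.001, -0.707]
wrist_force: [1.9, -0.0, -0.2]
opening: 0.401
tool [0.4371 0.2098 0.2305] zyaw 90.1 tilt y [ 0. -0. -1.] shift mm [ 0.4 80.5  0.2] turn 0.1 J [ 0.37  0.16  1.7  -0.    1.29 -1.2 ] F [ 1.9 -0.  -0.2] t 22.3
latch_post [(array([277., 231.]), 0.94, array([0.4367, 0.2066, 0.166 ]))]
latch_pivot []
```

View pics/w5.png

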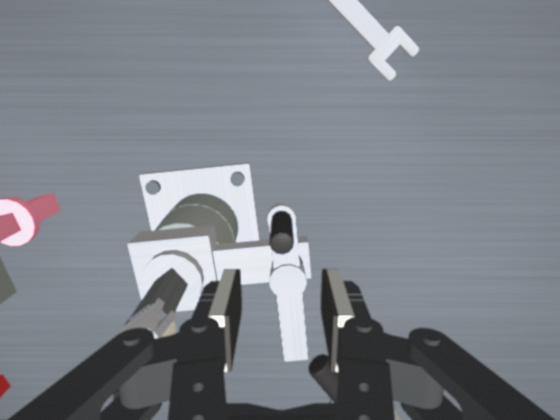

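```bash
python3 -m inch '[[[0,10,-1],0],[[0,25,-2],0],[[0,40,-2],0],[[0,55,-2],0],[[0,68,-2],0],[[0,76,-2],0],[[0,80,-2],0],[[0,80,-2],0],[[0,80,-2],0],[[0,80,-2],0]]' && python3 - <<'E'
from h import *
np.set_printoptions(precision=4,suppress=True)
V=np.array(vision.camera_info("wrist")["view"]).copy()
info=dict(vision.camera_info("wrist"));V=np.array(info["view"]).copy()
# camera was 80 mm higher, 2 mm +y: shift the ray hit
for uv in((287,280),(280,216),(296,355)):print(atz("wrist",(uv[1]/420,uv[0]/560),.144-.08,info)+[0,.002,.08])
r=R.from_quat(ctrl.state()["tcp_rot"]).as_matrix()
piv=np.array([.4865,.2125,.15])
for a in np.arange(0,115,10):
    b=np.radians(a-3);p=piv+.045*np.array([-np.cos(b),np.sin(b),0]);d=1000*r.T@(p-ctrl.state()["tool_pos"]);print(a,np.round(d,1))
plan(piv)
E
```

```text
time_s: 23.7
tool_pos: [0.4371, 0.2081, 0.1508]
tcp_rot: [-0.707, -0.001, 0.001, 0.707]
wrist_force: [0.4, 0.6, 0.2]
opening: 0.399
[0.4811 0.2133 0.144 ]
[0.4347 0.2084 0.144 ]
[0.5432 0.2205 0.144 ]
0 [4.5 0.8 2.1]
10 [4.8 0.8 9.9]
20 [ 6.4  0.8 17.6]
30 [ 9.4  0.8 24.8]
40 [13.5  0.8 31.5]
50 [18.8  0.8 37.3]
60 [25.   0.9 42.1]
70 [31.9  0.9 45.8]
80 [39.4  0.9 48.2]
90 [47.2  0.9 49.2]
100 [55.   0.9 48.9]
110 [62.7  0.9 47.3]
tool [0.4371 0.2081 0.1508] zyaw 90.2 tilt y [ 0.001  0.    -1.   ] shift mm [49.4  0.9  4.3] turn None J [ 0.37  0.24  1.8  -0.    1.1  -1.21] F [0.4 0.6 0.2] t 23.7
```

```bash
python3 -m inch '[[[0.6,0,8.8],9],[[1.9,0,16.5],18],[[4.6,0,23.9],27],[[8.5,0,30.7],36],[[13.6,0,36.7],45],[[19.6,0,41.8],54],[[26.4,0,45.7],63],[[33.8,0,48.4],72],[[38,0,49.2],81],[[41.5,0,49.7],85]]' && python3 - <<'E'
from h import *
plan([.4825+.004,.213+.045,.15],5)
E
```

```text
time_s: 24.95
tool_pos: [0.4781, 0.2579, 0.1504]
tcp_rot: [0.521, -0.478, 0.478, -0.521]
wrist_force: [-2.9, 0.1, 0.2]
opening: 0.398
tool [0.4781 0.2579 0.1504] zyaw 5.0 tilt y [-0.001 -0.    -1.   ] shift mm [0.6 0.4 8.4] turn -0.0 J [0.43 0.37 1.63 0.   1.15 0.34] F [-2.9  0.1  0.2] t 24.95
```

```bash
python3 -m inch '[[[0,0,1],0],[[0,0,2],0],[[0,0,3],0],[[0,0,4],0],[[0,0,5],0],[[0,0,6],0],[[0,0,7],0],[[0,0,8],0],[[0,0,8],0],[[0,0,8],0]]'
```

```text
time_s: 26.2
tool_pos: [0.4864, 0.2584, 0.1505]
tcp_rot: [-0.522, 0.477, -0.477, 0.522]
wrist_force: [-0.9, 0.9, -0.8]
opening: 0.402
```

```bash
python3 -m inch '[[[0,0,1],0],[[0,0,2],0],[[0,0,3],0],[[0,0,4],0],[[0,0,4],0],[[0,0,4],0],[[0,0,4],0],[[0,0,4],0],[[0,0,4],0],[[0,0,4],0]]'
```

```text
time_s: 27.45
tool_pos: [0.4879, 0.2588, 0.1502]
tcp_rot: [0.524, -0.478, 0.476, -0.52]
wrist_force: [-23.3, -2.3, 10.3]
opening: 0.401
```

That is the stop. I back off to centre, rise clear and check.

```bash
python3 -m inch '[[[0,0,-4],0],[[0,0,-9],0],[[0,0,-11],0],[[0,0,-11],0],[[0,-15,-11],0],[[0,-35,-11],0],[[0,-60,-11],0],[[0,-85,-11],0],[[0,-110,-11],0],[[0,-125,-11],0]]' && python3 -m inch '[[[-10,0,-20],0],[[-20,0,-50],0],[[-30,0,-80],0],[[-30,0,-95],0],[[-30,0,-100],0],[[-30,0,-100],0],[[-30,0,-100],0],[[-30,0,-100],0],[[-30,0,-100],0],[[-30,0,-100],0]]' && python3 - <<'E'
from h import *
np.set_printoptions(precision=4,suppress=True)
plan([.49,.13,.25])
ims=[]
for c in("scene","top"):
    im=vision.read_camera(c);ims.append(im)
    for t,z in(("chisel",.12),("latch_post",.166),("oiler",0),("dome_bit",.06),("point_bit",.06)):
        print(c,t,[(np.round([d["at"][1]*560,d["at"][0]*420]),round(d["score"],2),atz(c,d["at"],z)) for d in mark_of(t,c)[:2]])
a=cv2.resize(ims[0][90:210,280:420],(466,400),interpolation=cv2.INTER_CUBIC);b=cv2.resize(ims[1][200:320,130:230],(333,400),interpolation=cv2.INTER_CUBIC)
cv2.imwrite("pics/v6.png",np.hstack([a,b]))
E
```

```text
time_s: 28.7
tool_pos: [0.4796, 0.258, 0.2776]
tcp_rot: [-0.521, 0.477, -0.477, 0.523]
wrist_force: [-0.5, 0.3, -0.3]
opening: 0.398
time_s: 29.95
tool_pos: [0.3771, 0.2788, 0.2754]
tcp_rot: [0.522, -0.477, 0.477, -0.522]
wrist_force: [0.0, -0.4, -0.4]
opening: 0.397
tool [0.3771 0.2788 0.2754] zyaw 5.2 tilt y [-0. -0. -1.] shift mm [158.3  25.4  99.1] turn None J [0.56 0.08 1.67 0.   1.38 0.47] F [ 0.  -0.4 -0.4] t 29.95
scene chisel [(array([337., 155.]), 0.81, array([0.5017, 0.1223, 0.12  ])), (array([261., 185.]), 0.73, array([ 0.5178, -0.054 ,  0.12  ]))]
scene latch_post [(array([392., 114.]), 0.6, array([0.4757, 0.2617, 0.166 ]))]
scene oiler [(array([333., 238.]), 0.64, array([0.6187, 0.0696, 0.    ]))]
scene dome_bit [(array([155., 264.]), 0.93, array([ 0.5736, -0.2879,  0.06  ]))]
scene point_bit [(array([188., 245.]), 0.67, array([ 0.5573, -0.2199,  0.06  ]))]
top chisel [(array([274., 259.]), 0.72, array([ 0.48  , -0.0341,  0.12  ])), (array([316., 163.]), 0.65, array([ 0.6953, -0.1288,  0.12  ]))]
top latch_post [(array([136., 262.]), 0.8, array([0.4764, 0.2586, 0.166 ]))]
top oiler [(array([201., 249.]), 0.57, array([0.499 , 0.1433, 0.    ]))]
top dome_bit []
top point_bit [(array([352., 223.]), 0.74, array([ 0.5615, -0.2191,  0.06  ]))]
```

View pics/v6.png

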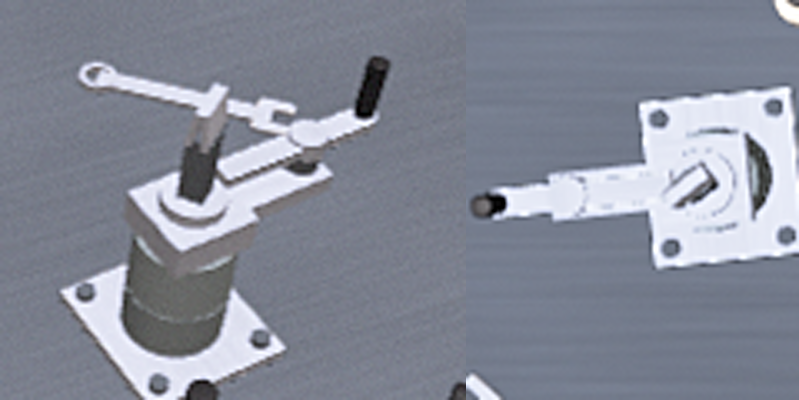

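The post (392,114), pivot cap and arm lie in one line over the collar. The chisel is upright, and the oiler and both other bits are where they were. I'm handing in.

```bash
python3 -c "
from station import ctrl
print(ctrl.finish_job())"
```

```text
the job is handed in; nothing more can be done
None
```

The flat chisel is seated in the air hammer with the latch swung to its stop, and I handed the job in at about 30 s; `finish_job` gave no verdict.

- **Seating:** The slot was visible down the throat in a wrist picture at about 37°. I turned the shank to that angle before lowering it, so it went home with no measurable push and I did no turning on the drive. After release the collar looked flat on the nose, and the wrist camera put the chisel within about 1 mm of the nose centre.
- **Latch:** I swung it by caging the handle post between the fingers until the wrist force rose to about 23 N at the stop. The last pictures show the post, pivot and arm in line over the collar. I had no direct reading of the latch angle.
- **Other things:** The point bit, dome bit and oil bottle measured unmoved in the scene camera. The gripper was clear of everything.
- **Disagreements:** The scene camera's positions for the nose and chisel were about 10 mm off the wrist camera's, so I relied on the wrist camera. In the last top picture the network's only oil bottle report was on the hammer, and it missed the dome bit and the seated chisel. I took those as misreadings, since the scene camera showed all three where expected.

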